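Slide a carton past the spring catch of a labelling jig

ROBOT

A 6-joint arm with a two-finger parallel gripper is mounted at the origin on the work surface. World frame = base frame: x ahead of the robot, y to its left, z up, the work surface at z = 0. Lengths are in m, angles in rad, forces in N, time in s.
With the tool pointing down it reaches from about 0.3 to 0.875 m from the base axis. Payload 6.4 kg.
Tool frame: the origin (TCP) lies midway between the tips of the shut fingers; the grasp point (between the pads) lies 19 mm behind it (ctrl.pinch_z is the distance from the TCP to the grasp point, in m); z points along the fingers, y is the line along which they close (so a half turn about z gives the same grasp; the last joint's range is limited). The gripper opens to 85 mm and grips with 20 to 120 N. Pads are 22 mm wide; open, the fingers measure 114 mm over their backs; the gripper's body (76 mm by 85 mm) begins 54 mm behind the grasp point. The pads swing forward as they close: fully open they stand 13 mm farther back than shut.
Start: joints at [1.124, 0.181, 1.607, -0, 1.354, -0.206], TCP at [0.137, 0.558, 0.231] pointing down, gripper open.
Joint ranges: [-2.99, 2.99], [-0.89, 2.07], [0.3, 2.58], [-1.14, 4.28], [0, 2.63], [-3.12, 3.12]. Speed limits (rad/s): [2.57, 2.57, 3.01, 3.14, 3.14, 3.14].

INTERFACE

Orientations are given as a unit quaternion [w, x, y, z].
In Python, from bench import ctrl gives the robot as it stands.
- The arm moves only by the tool apply_moves, never from a script. Its argument "moves" is a list of rows, each an object with "jaw": the opening, from 0 (shut) to 1 (fully open); "offset": the shift along the tool's x, y, z in mm, a list of three; "rot": the turn, a rotation vector about the tool's x, y, z in degrees, a list of three. In form: [{"jaw": jaw, "offset": [dx, dy, dz], "rot": [ax, ay, az]}, ...]. A call has exactly 5 rows; each row shifts and turns the commanded pose from where the row before left it, along the tool's axes as they then stand; what a row does not reach is not made up. A row lasts 1/8 s, in which the tool goes at most 62.5 mm and 10.7 degrees, less where a joint would pass 70% of its speed; a pose out of reach is approached as far as the arm can. A call is refused whole if a number of a shift passes 62.5 or a number of a turn 10.7, either way. A call with a gripper value outside its range is refused whole. The fingers move at their own pace and stop on an object; the grip force is fixed at half the most. Time passes only in rows, so rows that do not move let the fingers close, or fill a call up. It gives the time, the measured TCP pose, the force, the opening and the grip force at its end, in the units of the state.
- ctrl.get_obs(): the state, without advancing time (a new reading comes with each control period).
- ctrl.camera(name): name is "side" or "top"; returns (picture, depth): 480x640x3 uint8, red, green, blue; 480x640 float32, m along the optical axis (not along the pixel's ray), 0 where there is no reading.
- ctrl.camera_params(name): a dict with "K" (3x3 intrinsics, pixels), "cam_to_world" (4x4, takes a point from camera to world coordinates). Camera axes: x right, y down, z forward; pixel columns grow to the right and rows downward; lengths in m; the calibration is good to about 2 mm. A picture is of the moment at which its call begins. camera_params takes no time and is no camera call.
- ctrl.hand_in(): hands the job in; it is judged then, once.
Trained networks look in the newest picture that a camera, given by its name, has taken for a name from the list of things; names that differ only in an ending like _2 or _b are one class to them, and where a whole thing is asked for, a point or a joint stands for the part that bears it (a point fixed in the world has none). Each returns a list of dicts, best first, with "score" (0 to 1); they miss things now and then, are a little off and sometimes report something else, mostly with a low value. They report only what shows in the picture. A call takes as long as a camera call. They do not tell look-alikes from the thing itself.
- ctrl.outline_of(camera, target): "region" (480x640 bool, what is visible of it) and "position" ([column, row] in pixels, amid what is visible of it).
The state is a dict: "time_s": time; "q": joint angles; "dq": joint speeds; "joint_efforts": joint torques, N m; "eef_pos": TCP position; "eef_rot": TCP orientation; "wrist_force": force on the tool from outside, world axes, zero at the start; "torque": the same for the moment, N m; "opening": opening from 0.0 (shut) to 1.0 (fully open); "grasp_force": force on a finger pad.
Only numpy, scipy, OpenCV 4.12 (cv2) and the standard library are available. Lean on these libraries where they do the work, as an engineer would, in place of code of your own. Each camera call takes 0.05 s, during which the arm holds its last target. There are 200 camera calls.

TASK

The yellow carton lying in the labelling jig is held back by a spring catch: press the blue catch plate down with the fingertips behind the carton and, keeping it held down all the while, push the carton along past the red teeth until it is fully home against the dark end stop. Then let the catch spring up behind the carton, to lock it in, and leave the robot clear. Do not lift or tip the carton, and leave everything else on the bench where it is.

Things in the scene. Friction and masses are not known exactly. Their poses are not given: they have to be found in the camera images.
- jig: Fixed labelling jig: straight open-topped lane along its own y; the carton slides toward +y. Origin at table height on the lane's centre line; lane from y = -200 mm (open end) to +173 mm (end stop). Aluminium ledges at |x| 40 to 52.5 mm carry the carton's sides 34 mm above the table; grey guide walls outside them (to |x| 62.5 mm) are 49 mm high. Between the ledges lies the blue catch plate.
- catch_plate (a point): Point in the top face of the catch's blue plate, on the lane's centre line at jig y = -145 mm; axes as the jig's; goes down with the catch. The plate is rigid and level, 74 mm wide, from jig y = -195 to +80 mm, a black strip along its middle, and sinks straight down wherever pressed. Its top is 30 mm above the table sprung up (4 mm under the carton's underside), 16 mm fully down.
- catch_teeth (a point): Point in the same top face midway between the catch's two red teeth (jig y = +50 mm). The teeth stand 11 mm above the plate at jig |x| 29 to 37 mm, y 45 to 55 mm: fingers can slide along the plate between them (58 mm free). Sprung up they rise 7 mm above the ledges and block the carton; fully down they are 7 mm below the ledges.
- catch (a joint): Travel of the spring catch, m: 0 = sprung up (blocking), 0.014 = fully down on its stop. Presses straight down; about 4 N to start it, 8.5 N fully down; springs up when let go.
- carton_center (a point): Centre (half-way up) of the loose yellow carton in the jig, about 300 g; 100 mm wide (x), 110 mm long (y, along the lane), 30 mm high, white label on top; its top is 64 mm above the table. At the start it lies flat and square on the ledges, leading (+y) face 5 to 45 mm short of the red teeth; behind its rear (-y) face the catch plate is open to the fingers.
- home_mark (a point): Fixed point of the jig where the carton's centre lies when fully home against the end stop (jig y = +118 mm, 49 mm above the table); the carton's rear face is then 8 mm past the teeth. The end stop is a dark steel wall across the lane, face at jig y = +173 mm, 12 mm thick, top 62 mm above the table.
- spare_center (a point): Centre of a second yellow carton of the same size, lying on the bare table beyond the jig: not to be touched.
- tape: Roll of brown tape lying flat on the table, 100 mm diameter, 48 mm high; origin under its centre. Leave alone.
- bottle: Amber bottle with black cap, 52 mm diameter, 120 mm high, standing off one end of the jig; origin under its centre. Leave alone.
- mug: White mug, 76 mm diameter, 85 mm high, standing off the other end of the jig; origin under its centre. Leave alone.
- knife: Orange safety knife lying on the robot's side of the jig, 30 mm by 150 mm, 14 mm high; origin under its centre. Leave alone.
- stapler: Black stapler on the robot's side of the jig, 36 mm by 130 mm, 43 mm high; origin under its centre. Leave alone.
Things that resemble listed ones, but are neither listed nor needed, are in the scene too. Leave any green or grey look-alike of the part that bears carton_center alone.

How it is judged:
On the way, in this order (a step that is already met when the one before it is completed fails the run):
1. the fingers hold the catch down (at least 9 mm) while the carton is still short of the teeth (value of joint catch above 0.009 m and contact force between the fingers and catch above 1 N and y of carton_center in the frame of jig below -0.004 m), for 0.1 s.
2. the carton is half-way over the teeth with the catch held down by the fingers (value of joint catch above 0.008 m and contact force between the fingers and catch above 0.5 N and y of carton_center in the frame of jig between 0.04 and 0.085 m).
At the end, for the whole second after the job is handed in: The carton lies flat on the ledges at rest, within 4.5 mm of the end stop, and the catch has sprung up behind it (within 2 mm of the top) (y of carton_center in the frame of jig between 0.1135 and 0.121 m and value of joint catch below 0.002 m and z of carton_center in the frame of jig between 0.046 and 0.052 m and angle between carton_center's own z axis and vertical below 0.05 rad and linear speed of carton below 0.01 m/s); the robot touches nothing.
It fails at once if the carton is lifted (more than 12 mm) or tipped (more than 0.15 rad) (z of carton_center in the frame of jig above 0.061 m or angle between carton_center's own z axis and vertical above 0.15 rad).
It fails at once if the catch is let up under the carton while it passes over the teeth (value of joint catch below 0.0055 m and y of carton_center in the frame of jig between 0 and 0.105 m).
It fails at once if another thing on the bench is moved by more than 20 mm (distance of any of spare_center, tape, bottle, mug, knife, stapler from where it was at the start of the episode above 0.02 m).
It also fails if it takes over 42 s, if anything falls off the work surface, if the arm or the gripper's body presses on something with over 40 N, if the wrist force passes 120 N, or if a joint passes its speed limit or range.

## Working session

There is one attempt and no reset: what is moved stays moved. The work goes in short steps, Python scripts to look and compute and a tool call to move; the robot and the scene stay as the last step left them, time stands still between calls to the robot, and variables do not carry over. Pictures are saved under pics/ and viewed, at most 10 in all, crops included, and the job is handed in when it is done.

Besides the shell and the picture viewer there is one more tool, called after "Call:" in YAML: its name, and indented under it one key for each argument. apply_moves: Moves the arm, as the interface text tells. Its arguments: {"type":"object","properties":{"moves":{"type":"array"}},"required":["moves"]}

```bash
mkdir -p pics; cat > h.py <<'E'
import numpy as np,cv2
from bench import ctrl
def world(cam,dep,mask):
    p=ctrl.camera_params(cam);K=np.array(p["K"]);T=np.array(p["cam_to_world"])
    v,u=np.nonzero(mask&(dep>0));d=dep[v,u]
    c=np.stack([(u-K[0,2])*d/K[0,0],(v-K[1,2])*d/K[1,1],d,np.ones_like(d)])
    return (T@c)[:3].T
E
python3 - <<'E'
from h import *
for c in("top","side"):
    im,d=ctrl.camera(c);cv2.imwrite(f"pics/{c}0.png",im[...,::-1]);np.savez(f"{c}0.npz",im=im,d=d)
    for t in("carton_center","catch_plate","catch_teeth","jig"):
        for r in ctrl.outline_of(c,t)[:3]:
            w=world(c,d,r["region"]);print(c,t,round(r["score"],2),np.round(r["position"]),np.round(np.median(w,0),3) if len(w) else None, len(w))
print(ctrl.get_obs())
E
```

```text
top carton_center 0.98 [280. 333.] [0.316 0.165 0.031] 1741
top carton_center 0.97 [395. 248.] [ 0.54  -0.119  0.065] 1726
top carton_center 0.87 [479. 338.] [ 0.314 -0.334  0.031] 1953
top catch_plate 0.66 [417. 247.] [ 0.539 -0.181  0.031] 1732
top catch_plate 0.37 [326. 285.] [0.447 0.049 0.014] 615
top catch_teeth 0.79 [419. 246.] [ 0.537 -0.177  0.031] 1689
top jig 0.81 [357. 241.] [ 0.557 -0.023  0.032] 5391
side carton_center 0.71 [260. 358.] [ 0.309 -0.339  0.028] 2153
side carton_center 0.7 [229. 233.] [0.312 0.151 0.026] 1272
side carton_center 0.69 [389. 219.] [0.762 0.103 0.027] 1022
side catch_plate 0.65 [340. 305.] [ 0.522 -0.208  0.028] 1032
side catch_teeth 0.75 [339. 301.] [ 0.525 -0.203  0.028] 1177
side jig 0.87 [338. 290.] [ 0.547 -0.148  0.03 ] 4102
side jig 0.43 [340. 298.] [ 0.524 -0.207  0.028] 1058
{'time_s': 0.5, 'q': array([ 1.12369344e+00,  1.80795945e-01,  1.60705523e+00, -2.72707452e-06,
        1.35380907e+00, -2.06357627e-01]), 'dq': array([ 0.00049152, -0.00151194, -0.00161434,  0.00056345, -0.00108667,
       -0.00135195]), 'joint_efforts': array([-5.32268259e-04, -4.44441569e+01, -3.51364625e+01, -2.69832290e-04,
        1.82383119e-03,  6.43830333e-06]), 'eef_pos': array([0.13710399, 0.55839827, 0.23126401]), 'eef_rot': array([-9.58516833e-06,  1.20081857e-01,  9.92763993e-01, -3.24340266e-05]), 'wrist_force': array([ 0.54663392, -0.52218642, -0.57371272]), 'torque': array([-0.03567074,  0.03573085,  0.01746155]), 'grasp_force': 0.0, 'opening': 0.9965697678014644}
```

View pics/top0.png

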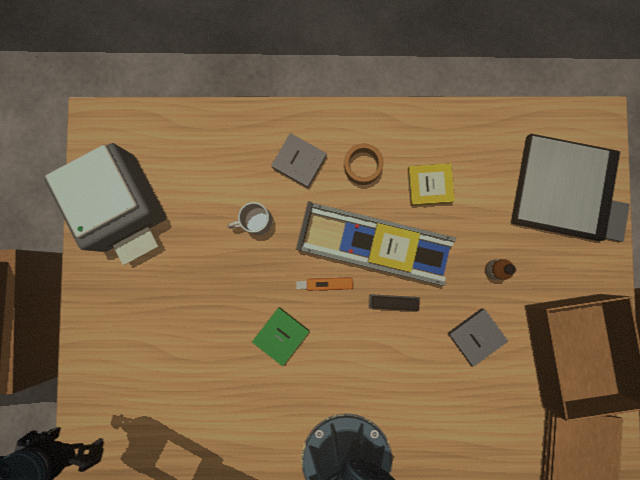

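View pics/side0.png

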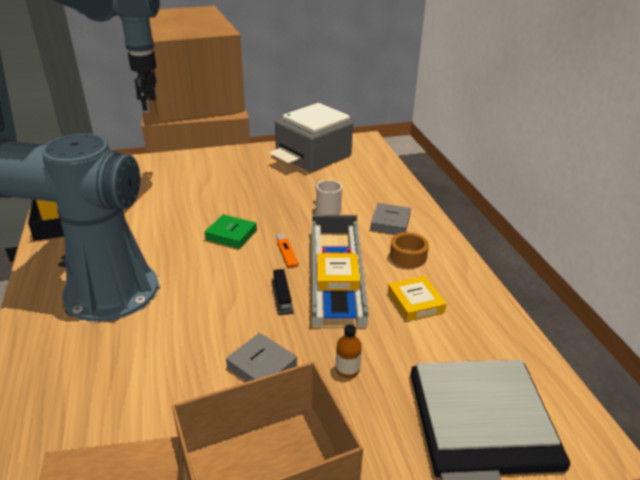

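```bash
cat > m.py <<'E'
from h import *
def rect(P):
    (c,s,a)=cv2.minAreaRect((P[:,:2]*1000).astype(np.float32));return np.round(c,1),np.round(s,1),round(a,2)
z=np.load("top0.npz");im,d=z["im"],z["d"]
M=np.zeros(d.shape,bool);M[195:295,290:465]=1
M2=M.copy()
W=world("top",d,M&(d>0)); 
col=im[M&(d>0)].astype(int)
s=(W[:,2]>.041)&(W[:,2]<.075)&(W[:,0]>.42); print("walls+carton",rect(W[s]))
y=(col[:,0]>150)&(col[:,1]>110)&(col[:,2]<90)&(W[:,2]>.055); print("carton yellow",rect(W[y]),W[y].mean(0),y.sum())
b=(col[:,2]>90)&(col[:,0]<60); print("blue",rect(W[b]),b.sum(),np.median(W[b,2]))
r=(col[:,0]>120)&(col[:,1]<60)&(col[:,2]<70); print("red",W[r].round(3))
w=(W[:,2]>.041)&(W[:,2]<.056);print("walls",rect(W[w]),w.sum())
# table height
print("table z",np.median(world("top",d,np.s_[(np.arange(480)[:,None]>400)&(np.arange(480)[:,None]<440)&(np.arange(640)[None]>200)&(np.arange(640)[None]<280)])[:,2]))
E
python3 m.py
```

```text
walls+carton (array([550.8, -75.9]), array([385. , 125.8]), 76.28)
carton yellow (array([ 539.7, -118.7]), array([107.4,  98.3]), 76.37) [ 0.53917999 -0.11849184  0.06475049] 1029
blue (array([ 538.8, -123.2]), array([270.3,  73.2]), 76.26) 689 0.030882227083696145
red [[ 0.601 -0.023  0.031]
 [ 0.6   -0.025  0.043]
 [ 0.597 -0.025  0.042]
 [ 0.597 -0.028  0.041]
 [ 0.597 -0.03   0.041]
 [ 0.594 -0.025  0.042]
 [ 0.595 -0.028  0.039]
 [ 0.594 -0.03   0.045]
 [ 0.592 -0.028  0.045]
 [ 0.533 -0.007  0.04 ]
 [ 0.533 -0.01   0.042]
 [ 0.533 -0.013  0.039]
 [ 0.531 -0.007  0.042]
 [ 0.531 -0.01   0.039]
 [ 0.531 -0.013  0.039]
 [ 0.531 -0.015  0.042]
 [ 0.528 -0.012  0.041]]
walls (array([550.6, -76.5]), array([383.9, 125.8]), 76.28) 1290
table z 0.0003237271923356433
```

```bash
python3 - <<'E'
import cv2
a=cv2.imread("pics/top0.png")[190:300,285:465];b=cv2.imread("pics/side0.png")[180:380,280:440]
cv2.imwrite("pics/crop.png",cv2.resize(a,None,fx=4.4,fy=4.4,interpolation=cv2.INTER_CUBIC))
E
```

```text
(no output)
```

View pics/crop.png

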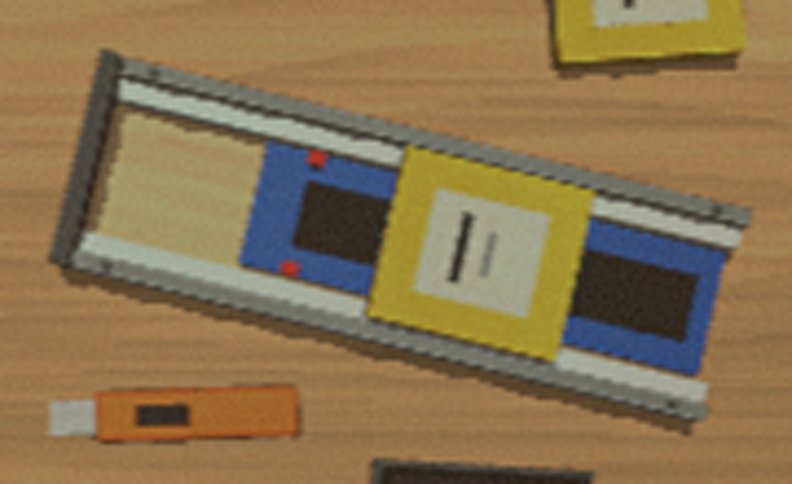

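The top view shows the jig running from its open end (right, about 447,265) to the dark end stop (left, about 305,225). The carton is at (395,248), the red teeth are at (357,226) and (350,252), and the bottle stands clear at (500,269).

The fit gives the jig origin at about (552.5, -68.2) mm with its +y axis at 76.3°. The carton is at jig y ≈ -52. Sizes and heights agree with the given values.

I'll turn the tool +90° so that tool x runs along jig +y, then travel.

Call:
apply_moves:
  moves:
    - {"jaw":0,"offset":[0,0,0],"rot":[0,0,10]}
    - {"jaw":0,"offset":[0,0,0],"rot":[0,0,10]}
    - {"jaw":0,"offset":[0,0,0],"rot":[0,0,10]}
    - {"jaw":0,"offset":[0,0,0],"rot":[0,0,10]}
    - {"jaw":0,"offset":[0,0,0],"rot":[0,0,10]}

```text
time_s: 1.12
eef_pos: [0.1371, 0.5584, 0.2313]
eef_rot: [-0.0, 0.531, 0.847, 0.0]
wrist_force: [-0.5, -0.9, 1.4]
opening: -0.002
grasp_force: 0.0
```

Call:
apply_moves:
  moves:
    - {"jaw":0,"offset":[0,0,0],"rot":[0,0,10]}
    - {"jaw":0,"offset":[0,0,0],"rot":[0,0,10]}
    - {"jaw":0,"offset":[0,0,0],"rot":[0,0,10]}
    - {"jaw":0,"offset":[0,0,0],"rot":[0,0,10]}
    - {"jaw":0,"offset":[-30,25,0],"rot":[0,0,0]}

```text
time_s: 1.75
eef_pos: [0.1539, 0.5241, 0.2313]
eef_rot: [-0.0, 0.787, 0.617, 0.0]
wrist_force: [-0.1, 0.3, 0.6]
opening: -0.004
grasp_force: 0.0
```

Call:
apply_moves:
  moves:
    - {"jaw":0,"offset":[-45,38,0],"rot":[0,0,0]}
    - {"jaw":0,"offset":[-45,38,0],"rot":[0,0,0]}
    - {"jaw":0,"offset":[-45,38,0],"rot":[0,0,0]}
    - {"jaw":0,"offset":[-45,38,0],"rot":[0,0,0]}
    - {"jaw":0,"offset":[-45,38,0],"rot":[0,0,0]}

```text
time_s: 2.38
eef_pos: [0.2857, 0.258, 0.2317]
eef_rot: [0.0, 0.787, 0.617, 0.001]
wrist_force: [0.6, 0.0, 0.3]
opening: -0.005
grasp_force: 0.0
```

Call:
apply_moves:
  moves:
    - {"jaw":0,"offset":[-45,38,0],"rot":[0,0,0]}
    - {"jaw":0,"offset":[-45,38,0],"rot":[0,0,0]}
    - {"jaw":0,"offset":[-45,38,0],"rot":[0,0,0]}
    - {"jaw":0,"offset":[-45,38,0],"rot":[0,0,0]}
    - {"jaw":0,"offset":[-45,38,0],"rot":[0,0,0]}

```text
time_s: 3.0
eef_pos: [0.4167, -0.0064, 0.2318]
eef_rot: [0.001, 0.787, 0.617, 0.001]
wrist_force: [0.8, 0.6, -0.2]
opening: 0.0
grasp_force: 0.0
```

```bash
cat > s.py <<'E'
from h import *
from scipy.spatial.transform import Rotation as R
o=ctrl.get_obs();p=o["eef_pos"]*1000;q=o["eef_rot"];r=R.from_quat([q[1],q[2],q[3],q[0]]).as_matrix()
u=np.array([.2372,.9715]);n=np.array([.9715,-.2372]);w=p[:2]-[552.5,-68.2]
g=np.array([518.1,-209.1,p[2]])-p
print(o["time_s"],p.round(1),"jig x,y",(w@n).round(1),(w@u).round(1),"tool delta to press pt",(r.T@g).round(1),"tilt",r[:,2].round(3),"yaw x",np.degrees(np.arctan2(r[1,0],r[0,0])).round(2),o["wrist_force"].round(1),o["opening"])
E
python3 s.py
```

```text
3.0 [416.7  -6.4 231.8] jig x,y -146.6 27.9 tool delta to press pt [-172.6  146.9    0.2] tilt [ 0.002 -0.    -1.   ] yaw x 76.17 [ 0.8  0.6 -0.2] 0.00044401180772508616
```

Call:
apply_moves:
  moves:
    - {"jaw":0,"offset":[-44,37,0],"rot":[0,0,0]}
    - {"jaw":0,"offset":[-44,37,0],"rot":[0,0,0]}
    - {"jaw":0,"offset":[-44,37,30],"rot":[0,0,0]}
    - {"jaw":0,"offset":[-42,36,30],"rot":[0,0,0]}
    - {"jaw":0,"offset":[0,0,60],"rot":[0,0,0]}

```text
time_s: 3.62
eef_pos: [0.5195, -0.2114, 0.114]
eef_rot: [0.004, 0.788, 0.616, 0.001]
wrist_force: [1.0, -0.2, -0.8]
opening: 0.0
grasp_force: 0.0
```

Call:
apply_moves:
  moves:
    - {"jaw":0,"offset":[0,0,40],"rot":[0,0,0]}
    - {"jaw":0,"offset":[0,0,20],"rot":[0,0,0]}
    - {"jaw":0,"offset":[0,0,0],"rot":[0,0,0]}
    - {"jaw":0,"offset":[0,0,0],"rot":[0,0,0]}
    - {"jaw":0,"offset":[0,0,0],"rot":[0,0,0]}

```text
time_s: 4.25
eef_pos: [0.5172, -0.2068, 0.0542]
eef_rot: [0.001, 0.787, 0.617, 0.0]
wrist_force: [0.2, -0.9, -0.4]
opening: 0.002
grasp_force: 0.0
```

```bash
python3 s.py; python3 - <<'E'
from h import *
im,d=ctrl.camera("side");a=im[170:370,240:440]
cv2.imwrite("pics/side1.png",cv2.resize(a,None,fx=3,fy=3,interpolation=cv2.INTER_CUBIC)[...,::-1])
E
```

```text
4.25 [ 517.2 -206.8   54.2] jig x,y -1.4 -143.0 tool delta to press pt [-2.1  1.4  0. ] tilt [ 0.002 -0.002 -1.   ] yaw x 76.21 [ 0.2 -0.9 -0.4] 0.0015750525235020377
```

View pics/side1.png

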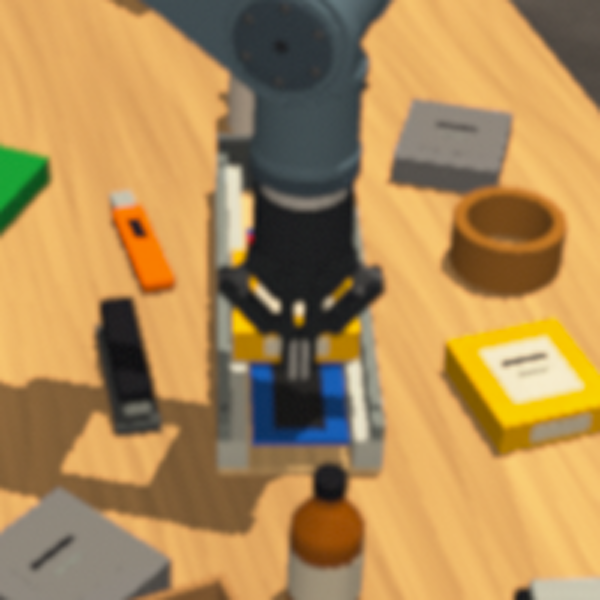

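The side view shows the shut fingers above the black strip of the blue plate, behind the carton and centred at about (298,375) in the crop. Next I press down.

Call:
apply_moves:
  moves:
    - {"jaw":0,"offset":[0,1,15],"rot":[0,0,0]}
    - {"jaw":0,"offset":[0,0,10],"rot":[0,0,0]}
    - {"jaw":0,"offset":[0,0,5],"rot":[0,0,0]}
    - {"jaw":0,"offset":[0,0,5],"rot":[0,0,0]}
    - {"jaw":0,"offset":[0,0,0],"rot":[0,0,0]}

```text
time_s: 4.92
eef_pos: [0.5172, -0.2064, 0.0175]
eef_rot: [-0.0, 0.787, 0.617, -0.0]
wrist_force: [-1.5, 1.2, 7.8]
opening: 0.004
grasp_force: 3.9
```

```bash
python3 s.py
```

```text
4.925 [ 517.2 -206.4   17.5] jig x,y -1.5 -142.6 tool delta to press pt [-2.4  1.5 -0. ] tilt [-0.  0. -1.] yaw x 76.21 [-1.5  1.2  7.8] 0.0037796703798192895
```

Call:
apply_moves:
  moves:
    - {"jaw":0,"offset":[0,1,1],"rot":[0,0,0]}
    - {"jaw":0,"offset":[8,0,0],"rot":[0,0,0]}
    - {"jaw":0,"offset":[8,0,0],"rot":[0,0,0]}
    - {"jaw":0,"offset":[6,0,0],"rot":[0,0,0]}
    - {"jaw":0,"offset":[4,0,0],"rot":[0,0,0]}

```text
time_s: 5.55
eef_pos: [0.5254, -0.1834, 0.0177]
eef_rot: [0.002, 0.787, 0.617, -0.0]
wrist_force: [-1.9, -7.1, 7.8]
opening: -0.003
grasp_force: 3.9
```

Call:
apply_moves:
  moves:
    - {"jaw":0,"offset":[6,0,0],"rot":[0,0,0]}
    - {"jaw":0,"offset":[6,0,0],"rot":[0,0,0]}
    - {"jaw":0,"offset":[6,0,0],"rot":[0,0,0]}
    - {"jaw":0,"offset":[6,0,0],"rot":[0,0,0]}
    - {"jaw":0,"offset":[6,0,0],"rot":[0,0,0]}

```text
time_s: 6.18
eef_pos: [0.5327, -0.1546, 0.0177]
eef_rot: [0.002, 0.787, 0.617, -0.0]
wrist_force: [-0.9, -7.0, 6.8]
opening: 0.002
grasp_force: 3.9
```

```bash
python3 s.py; python3 - <<'E'
from h import *
im,d=ctrl.camera("side");a=im[170:370,240:440]
cv2.imwrite("pics/side2.png",cv2.resize(a,None,fx=3,fy=3,interpolation=cv2.INTER_CUBIC)[...,::-1])
E
```

```text
6.175 [ 532.7 -154.6   17.7] jig x,y 1.2 -88.6 tool delta to press pt [-56.4  -1.1   0.2] tilt [ 0.002 -0.004 -1.   ] yaw x 76.21 [-0.9 -7.   6.8] 0.0020275572740625766
```

View pics/side2.png

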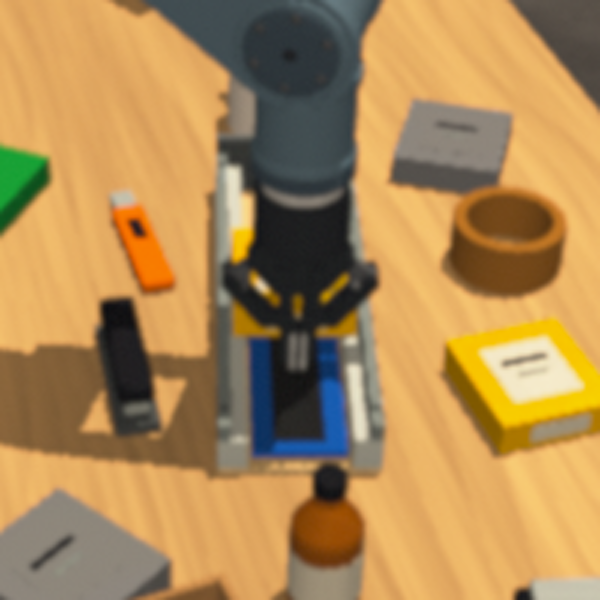

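The picture shows the carton flat and moving along the lane, with the plate sunk under the fingers. I keep pushing.

Call:
apply_moves:
  moves:
    - {"jaw":0,"offset":[6,0,1],"rot":[0,0,0]}
    - {"jaw":0,"offset":[7,0,0],"rot":[0,0,0]}
    - {"jaw":0,"offset":[7,0,0],"rot":[0,0,0]}
    - {"jaw":0,"offset":[7,0,0],"rot":[0,0,0]}
    - {"jaw":0,"offset":[7,0,0],"rot":[0,0,0]}

```text
time_s: 6.85
eef_pos: [0.541, -0.1218, 0.0169]
eef_rot: [0.003, 0.787, 0.617, -0.0]
wrist_force: [-1.7, -8.3, 8.8]
opening: 0.005
grasp_force: 4.0
```

Call:
apply_moves:
  moves:
    - {"jaw":0,"offset":[7,0,0],"rot":[0,0,0]}
    - {"jaw":0,"offset":[7,0,0],"rot":[0,0,0]}
    - {"jaw":0,"offset":[7,0,0],"rot":[0,0,0]}
    - {"jaw":0,"offset":[7,0,0],"rot":[0,0,0]}
    - {"jaw":0,"offset":[7,0,0],"rot":[0,0,0]}

```text
time_s: 7.48
eef_pos: [0.5494, -0.0877, 0.0169]
eef_rot: [0.002, 0.787, 0.617, -0.0]
wrist_force: [-2.4, -9.6, 9.1]
opening: -0.001
grasp_force: 4.0
```

```bash
python3 s.py
```

```text
7.475 [549.4 -87.7  16.9] jig x,y 1.6 -19.7 tool delta to press pt [-125.4   -1.5    0.4] tilt [ 0.003 -0.004 -1.   ] yaw x 76.21 [-2.4 -9.6  9.1] -0.0012399338237287416
```

Call:
apply_moves:
  moves:
    - {"jaw":0,"offset":[7,0,0],"rot":[0,0,0]}
    - {"jaw":0,"offset":[7,0,0],"rot":[0,0,0]}
    - {"jaw":0,"offset":[7,0,0],"rot":[0,0,0]}
    - {"jaw":0,"offset":[7,0,0],"rot":[0,0,0]}
    - {"jaw":0,"offset":[7,0,0],"rot":[0,0,0]}

```text
time_s: 8.1
eef_pos: [0.5577, -0.0536, 0.0169]
eef_rot: [0.002, 0.787, 0.617, -0.0]
wrist_force: [-1.6, -9.0, 10.4]
opening: -0.001
grasp_force: 4.0
```

Call:
apply_moves:
  moves:
    - {"jaw":0,"offset":[6,0,0],"rot":[0,0,0]}
    - {"jaw":0,"offset":[5,0,0],"rot":[0,0,0]}
    - {"jaw":0,"offset":[4,0,0],"rot":[0,0,0]}
    - {"jaw":0,"offset":[4,0,0],"rot":[0,0,0]}
    - {"jaw":0,"offset":[3,0,0],"rot":[0,0,0]}

```text
time_s: 8.72
eef_pos: [0.5628, -0.0322, 0.0168]
eef_rot: [0.002, 0.787, 0.617, -0.0]
wrist_force: [-1.0, -8.4, 9.0]
opening: 0.003
grasp_force: 4.1
```

```bash
python3 s.py
```

```text
8.725 [562.8 -32.2  16.8] jig x,y 1.5 37.5 tool delta to press pt [-182.5   -1.3    0.5] tilt [ 0.002 -0.004 -1.   ] yaw x 76.21 [-1.  -8.4  9. ] 0.0032285415121415047
```

Call:
apply_moves:
  moves:
    - {"jaw":0,"offset":[2,0,0],"rot":[0,0,0]}
    - {"jaw":0,"offset":[2,0,0],"rot":[0,0,0]}
    - {"jaw":0,"offset":[2,0,0],"rot":[0,0,0]}
    - {"jaw":0,"offset":[2,0,0],"rot":[0,0,0]}
    - {"jaw":0,"offset":[2,0,0],"rot":[0,0,0]}

```text
time_s: 9.35
eef_pos: [0.5652, -0.0225, 0.0168]
eef_rot: [0.002, 0.787, 0.617, -0.0]
wrist_force: [-3.1, -8.8, 9.3]
opening: 0.0
grasp_force: 4.1
```

Call:
apply_moves:
  moves:
    - {"jaw":0,"offset":[1,0,0],"rot":[0,0,0]}
    - {"jaw":0,"offset":[1,0,0],"rot":[0,0,0]}
    - {"jaw":0,"offset":[1,0,0],"rot":[0,0,0]}
    - {"jaw":0,"offset":[1,0,0],"rot":[0,0,0]}
    - {"jaw":0,"offset":[1,0,0],"rot":[0,0,0]}

```text
time_s: 9.98
eef_pos: [0.5661, -0.0187, 0.0168]
eef_rot: [0.002, 0.787, 0.617, -0.001]
wrist_force: [-3.7, -16.9, 9.8]
opening: 0.004
grasp_force: 4.1
```

```bash
python3 s.py
```

```text
9.975 [566.1 -18.7  16.8] jig x,y 1.5 51.3 tool delta to press pt [-196.4   -1.3    0.9] tilt [ 0.002 -0.005 -1.   ] yaw x 76.23 [ -3.7 -16.9   9.8] 0.004325218811481049
```

The force has risen at 51.3 mm (expected about 52), so the carton is at the stop. I push a little more to confirm, then ease back.

Call:
apply_moves:
  moves:
    - {"jaw":0,"offset":[1,0,0],"rot":[0,0,0]}
    - {"jaw":0,"offset":[1,0,0],"rot":[0,0,0]}
    - {"jaw":0,"offset":[1,0,0],"rot":[0,0,0]}
    - {"jaw":0,"offset":[0,0,0],"rot":[0,0,0]}
    - {"jaw":0,"offset":[0,0,0],"rot":[0,0,0]}

```text
time_s: 10.6
eef_pos: [0.5661, -0.0187, 0.0168]
eef_rot: [0.003, 0.787, 0.617, -0.003]
wrist_force: [-8.0, -26.5, 12.3]
opening: -0.003
grasp_force: 4.1
```

Call:
apply_moves:
  moves:
    - {"jaw":0,"offset":[-3,0,0],"rot":[0,0,0]}
    - {"jaw":0,"offset":[-3,0,0],"rot":[0,0,0]}
    - {"jaw":0,"offset":[-3,0,0],"rot":[0,0,0]}
    - {"jaw":0,"offset":[-3,0,0],"rot":[0,0,0]}
    - {"jaw":0,"offset":[0,0,0],"rot":[0,0,0]}

```text
time_s: 11.22
eef_pos: [0.5644, -0.0235, 0.0165]
eef_rot: [0.001, 0.787, 0.617, 0.001]
wrist_force: [0.3, 4.1, 8.3]
opening: 0.001
grasp_force: 4.1
```

```bash
python3 s.py
```

```text
11.225 [564.4 -23.5  16.5] jig x,y 1.0 46.2 tool delta to press pt [-191.3   -0.7   -0.3] tilt [ 0.003  0.001 -1.   ] yaw x 76.18 [0.3 4.1 8.3] 0.0012246226602879154
```

It was firmly at the stop (no movement at 26 N), and the fingers are now 5 mm back. Now I lift straight up, then clear the view.

Call:
apply_moves:
  moves:
    - {"jaw":0,"offset":[0,0,-4],"rot":[0,0,0]}
    - {"jaw":0,"offset":[0,0,-6],"rot":[0,0,0]}
    - {"jaw":0,"offset":[0,0,-10],"rot":[0,0,0]}
    - {"jaw":0,"offset":[0,0,-25],"rot":[0,0,0]}
    - {"jaw":0,"offset":[0,0,-50],"rot":[0,0,0]}

```text
time_s: 11.85
eef_pos: [0.5601, -0.0236, 0.1086]
eef_rot: [-0.003, 0.787, 0.617, -0.002]
wrist_force: [-0.3, -1.2, -0.4]
opening: -0.001
grasp_force: 0.0
```

Call:
apply_moves:
  moves:
    - {"jaw":0,"offset":[0,0,-55],"rot":[0,0,0]}
    - {"jaw":0,"offset":[0,0,-50],"rot":[0,0,0]}
    - {"jaw":0,"offset":[-10,-55,0],"rot":[0,0,0]}
    - {"jaw":0,"offset":[-10,-55,0],"rot":[0,0,0]}
    - {"jaw":0,"offset":[-10,-50,0],"rot":[0,0,0]}

```text
time_s: 12.48
eef_pos: [0.3979, -0.0147, 0.2148]
eef_rot: [-0.001, 0.787, 0.617, -0.001]
wrist_force: [-1.0, -0.2, 1.4]
opening: -0.002
grasp_force: 0.0
```

Call:
apply_moves:
  moves:
    - {"jaw":0,"offset":[45,-35,0],"rot":[0,0,0]}
    - {"jaw":0,"offset":[45,-35,0],"rot":[0,0,0]}
    - {"jaw":0,"offset":[45,-35,0],"rot":[0,0,0]}
    - {"jaw":0,"offset":[45,-35,0],"rot":[0,0,0]}
    - {"jaw":0,"offset":[45,0,0],"rot":[0,0,0]}

```text
time_s: 13.1
eef_pos: [0.3158, 0.2383, 0.2154]
eef_rot: [0.0, 0.786, 0.618, -0.0]
wrist_force: [2.0, -0.4, 0.1]
opening: -0.002
grasp_force: 0.0
```

Call:
apply_moves:
  moves:
    - {"jaw":0,"offset":[0,0,0],"rot":[0,0,0]}
    - {"jaw":0,"offset":[0,0,0],"rot":[0,0,0]}
    - {"jaw":0,"offset":[0,0,0],"rot":[0,0,0]}
    - {"jaw":0,"offset":[0,0,0],"rot":[0,0,0]}
    - {"jaw":0,"offset":[0,0,0],"rot":[0,0,0]}

```text
time_s: 13.72
eef_pos: [0.3183, 0.2363, 0.2157]
eef_rot: [0.0, 0.787, 0.617, 0.0]
wrist_force: [0.5, -0.6, 0.5]
opening: 0.0
grasp_force: 0.0
```

```bash
python3 s.py; python3 - <<'E'
from h import *
im,d=ctrl.camera("top");M=np.zeros(d.shape,bool);M[195:295,290:465]=1;M&=d>0
W=world("top",d,M);c=im[M].astype(int);u=np.array([.2372,.9715])
y=(c[:,0]>150)&(c[:,1]>110)&(c[:,2]<90)&(W[:,2]>.055)
r=cv2.minAreaRect((W[y,:2]*1000).astype(np.float32));print(r,(np.array(r[0])-[552.5,-68.2])@u,np.median(W[y,2]))
b=(c[:,2]>90)&(c[:,0]<60);print("plate z",np.median(W[b,2]))
cv2.imwrite("pics/top2.png",cv2.resize(im[150:320,220:480],None,fx=3,fy=3)[...,::-1])
E
```

```text
13.725 [318.3 236.3 215.7] jig x,y -299.8 240.3 tool delta to press pt [-384.5  300.8    0. ] tilt [ 0.  0. -1.] yaw x 76.12 [ 0.5 -0.6  0.5] 0.00045650982374611165
((580.6536865234375, 47.222572326660156), (107.58564758300781, 98.39788818359375), 76.18375396728516) 118.81108345870972 0.06463204161651026
plate z 0.03069446627247885
```

View pics/top2.png

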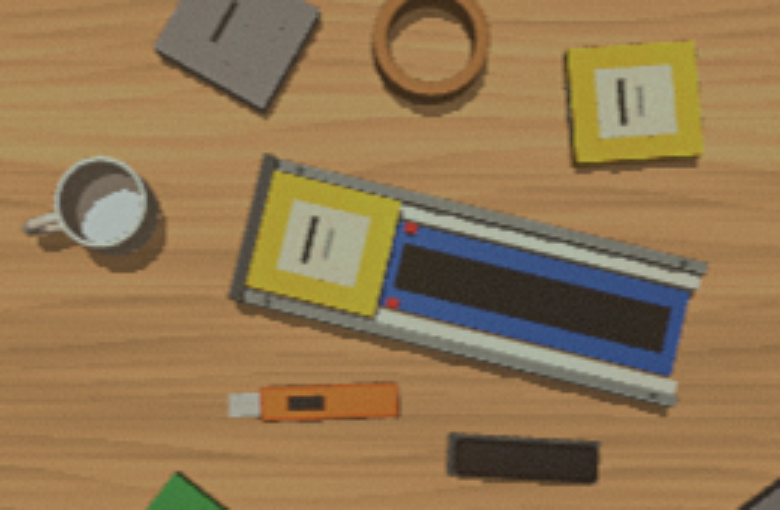

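The picture shows the carton home against the end stop (carton at 325,243 in the crop). The teeth are up behind it at (411,229) and (392,303), the plate top is at 30.7 mm, and the robot is clear.

```bash
python3 -c "
from bench import ctrl
print(ctrl.hand_in())"
```

```text
the job is handed in; nothing more can be done
None
```

I handed the job in: the carton is home against the end stop (centre measured at jig y ≈ 118.8 mm), the catch has sprung up behind it, and the robot is clear; the judge's result was not shown.

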